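# Assemble the specimen filter stand

### The arm

A 6-joint arm with a two-finger parallel gripper is mounted at the origin on a cart in front of the work surface, level with it; the furniture and walls round the work are solid. World frame = base frame: x ahead of the robot, y to its left, z up, the work surface at z = 0. Lengths are in m, angles in rad, forces in N, time in s.
With the tool pointing down it reaches from about 0.25 to 0.725 m from the base axis. Payload 4 kg.
Tool frame: the origin (TCP) lies midway between the tips of the shut fingers; the grasp point (between the pads) lies 19 mm behind it (bot.grip_point_offset is the distance from the TCP to the grasp point, in m); z points along the fingers, y is the line along which they close (so a half turn about z gives the same grasp; the last joint's range is limited). The gripper opens to 85 mm and grips with 20 to 120 N. Pads are 22 mm wide; open, the fingers measure 114 mm over their backs; the gripper's body (76 mm by 85 mm) begins 54 mm behind the grasp point. The pads swing forward as they close: fully open they stand 13 mm farther back than shut.
Start: joints at [1.245, 0.241, 0.005, 1.335, 0, 1.571], TCP at [0.16, 0.474, 0.231] pointing down, gripper open.
Joint ranges: [-2.72, 2.72], [-1.05, 1.87], [-1.09, 1.28], [-1.99, 2.15], [-1.42, 1.44], [-3.14, 3.14]. Speed limits (rad/s): [2.79, 2.79, 3.14, 3.14, 3.14, 3.14].

### API

Orientations are given as a unit quaternion [x, y, z, w].
In Python, from workcell import bot gives the robot as it stands.
- The arm moves only by the tool step_arm, never from a script. Its argument "targets" is text: rows parted by semicolons, each of 7 numbers parted by spaces: the opening, from -1 (shut) to 1 (fully open), so that 0 is half open, then the shift along the world's x, y, z normalised to -1 to 1, where 1 is 0.5 m, then the turn, a rotation vector about the world's x, y, z normalised to -1 to 1, where 1 is pi/4 rad. In form: gripper x y z wx wy wz; .... A call has 1 to 10 rows; each row is the pose to reach, as a shift and turn from the pose commanded when the call began; what a row does not reach only later rows make up. A row lasts 1/12 s, in which the tool goes at most 41.7 mm and 7.16 degrees, less where a joint would pass 70% of its speed; a pose out of reach is approached as far as the arm can. A call with a number of a shift or a turn outside -1 to 1 is refused whole. A call with a gripper value outside its range is refused whole. The fingers move at their own pace and stop on an object; the grip force is fixed at half the most. Time passes only in rows, so rows that repeat a pose let the fingers close. It gives the time, the measured TCP pose, the force, the opening and the grip force at its end, in the units of the state.
- bot.get_obs(): the state, without advancing time (a new reading comes with each control period).
- bot.camera(name): name is "scene" or "top" or "wrist"; returns the picture (384x512x3 uint8, red, green, blue); there is no depth.
- bot.camera_info(name): a dict with "vertical_fov" (degrees; the focal length in pixels is half the picture's height over the tangent of half this angle, whatever the lens; pixels are square), "cx", "cy" (the principal point, pixels), "pose" (4x4, takes a point from camera to world coordinates). Camera axes: x right, y up, looking along -z (the intrinsics and any distortion apply to the point x, -y, -z); pixel columns grow to the right and rows downward; lengths in m; the calibration is good to about 2 mm. A picture is of the moment at which its call begins: read the wrist's pose just before it. camera_info takes no time and is no camera call; for the wrist camera it gives the pose at the moment of the call.
- bot.job_done(): hands the job in; it is judged then, once.
The state is a dict: "clock": time; "joint_pos": joint angles; "joint_vel": joint speeds; "tau": joint torques, N m; "eef_pos": TCP position; "tool_rot": TCP orientation; "ft_force": force on the tool from outside, world axes, zero at the start; "ft_torque": the same for the moment, N m; "grip_width": finger opening in m; "grasp_force": force on a finger pad.
Only numpy, scipy, OpenCV 4.12 (cv2) and the standard library are available. Lean on these libraries where they do the work, as an engineer would, in place of code of your own. Each camera call takes 0.05 s, during which the arm holds its last target. There are 200 camera calls.

### The job

Put the specimen filter stand together on its square spindle: first the wide flat filter support, then the tall spacer ring, and last the square clamp cap, each let go fully home and flat on the part below. The spindle may have been left turned to any angle, so rest the cap lightly on it and turn it by feel until its square hole slips over and it goes down onto the spacer; never lean hard on the stand with any part, and leave the specimen cup, meter and needle holder where they are.

Things in the scene. Friction and masses are not known exactly. Their poses are not given: they have to be found in the camera images.
- stand: filter stand, fixed to the worktop. Origin: centre of its underside, z up, x and y along the sides of its 90 x 90 mm aluminium foot (12 mm high). On the foot is a round steel seat of 42 mm diameter, its top 20 mm above the origin; from its centre rises the spindle. Neither parts nor robot may press on the stand with more than 50 N.
- spindle_top (a point): centre of the top of the steel spindle, 66 mm above the stand's origin; 16 mm square (22.6 over corners), the top 2.5 mm tapering to 11 mm square. It turns about the vertical on a stiff bearing (0.03 N m drags it). Its angle is not measured (this point's axes are the foot's): its flats stand anywhere from 15 to 75 degrees off the foot's sides.
- support: filter support: flat steel disc, 60 mm diameter, 8 mm thick, finely perforated, with a round hole of 26 mm through its centre. Origin: centre of its underside, z up. Starts lying flat on the worktop. On the stand its underside rests on the round seat (origin 20 mm above the stand's origin).
- spacer: spacer: white plastic ring, 40 mm outside diameter, 26 mm hole, 22 mm tall. Origin: centre of its underside, z up. Starts standing on the worktop. On the stand it rests on the filter support (origin 28 mm above the stand's origin).
- cap: clamp cap: aluminium, 30 mm tall, 18.6 mm square hole right through along z; below a 46 x 46 x 6 mm flange, above a 36 x 36 x 24 mm head to grip; all sides along its x and y. Origin: centre of underside, z up. Goes over the spindle only within about 9 degrees of alignment (any quarter turn), else stays up on the spindle's taper. Home, it rests on the spacer, origin 50 mm above the stand's.
- specimen_cup: bystander: lidded specimen cup, 58 mm diameter, 70 mm tall, origin at the centre of its underside; leave alone
- meter: bystander: hand-held meter lying flat, 105 x 57 x 28 mm, origin at the centre of its underside; leave alone
- needle_holder: bystander: small clear needle holder lying down, 54 x 26 x 26 mm, origin at the centre of its underside; leave alone
There are look-alikes about, which are no part of the job. What is shaped like the cap but purple or red is not meant.

How it is judged:
By the outcome, as a careful person would: the job done as asked, in the order asked, and still so for the second after the job is handed in, with the robot touching nothing.
It also fails if it takes over 72 s, if anything falls off the work surface, if the arm or the gripper's body presses on something with over 40 N, if the wrist force passes 120 N, or if a joint passes its speed limit or range.

## Working session

There is one attempt and no reset: what is moved stays moved. The work goes in short steps, Python scripts to look and compute and a tool call to move; the robot and the scene stay as the last step left them, time stands still between calls to the robot, and variables do not carry over. Pictures are saved under pics/ and viewed, at most 10 in all, crops included, and the job is handed in when it is done.

Besides the shell and the picture viewer there is one more tool, called after ">>>" as name(argument=value, ...) on one line, values as JSON. step_arm: Moves the arm, as the interface text tells. Scaled input: -1 to 1 covers 0.5 m each way for a shift and pi/4 rad each way for a turn. Its arguments: {"type":"object","properties":{"targets":{"type":"string"}},"required":["targets"]}

```bash
mkdir -p pics; ls
python3 - <<'E'
from workcell import bot
import cv2,numpy as np
np.set_printoptions(precision=4,suppress=True)
o=bot.get_obs();print(o['clock'],o['eef_pos'],o['tool_rot'],o['grip_width'],bot.grip_point_offset)
for n in ('scene','top','wrist'):
    print(n,bot.camera_info(n))
ims=[bot.camera(n) for n in('top','scene')]
for n,i in zip(('top','scene'),ims): cv2.imwrite(f'pics/{n}0.png',i[...,::-1])
E
```

```text
pics
0.0 [0.1598 0.4731 0.2304] [ 0.1622  0.9868 -0.001  -0.0002] 0.08511718594956295 0.0187
scene {'vertical_fov': 42.35589785560468, 'cx': 249.381443616122, 'cy': 188.2684095293473, 'pose': array([[ 0.864 ,  0.3505, -0.3614,  0.0157],
       [-0.5032,  0.5825, -0.6383, -0.8848],
       [-0.0132,  0.7334,  0.6797,  1.0214],
       [ 0.    ,  0.    ,  0.    ,  1.    ]])}
top {'vertical_fov': 43.26212971882641, 'cx': 252.75859170803707, 'cy': 187.53845355608553, 'pose': array([[-0.0276,  0.9912, -0.1297,  0.3678],
       [-0.9994, -0.0297, -0.0147, -0.0051],
       [-0.0185,  0.1292,  0.9914,  1.1687],
       [ 0.    ,  0.    ,  0.    ,  1.    ]])}
wrist {'vertical_fov': 67.73601401308049, 'cx': 256.8724202383535, 'cy': 198.38348271247955, 'pose': array([[ 0.3208, -0.906 , -0.2762,  0.0892],
       [ 0.9471,  0.3062,  0.0958,  0.4979],
       [-0.0023, -0.2923,  0.9563,  0.3722],
       [ 0.    ,  0.    ,  0.    ,  1.    ]])}
```

View pics/top0.png

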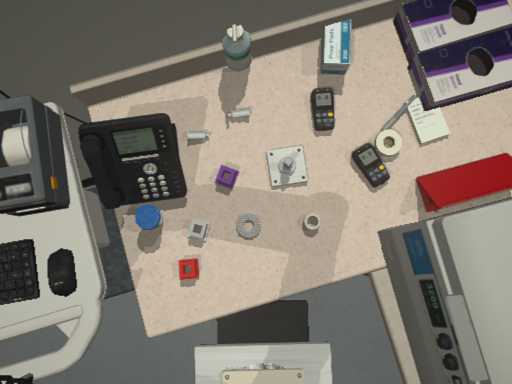

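View pics/scene0.png

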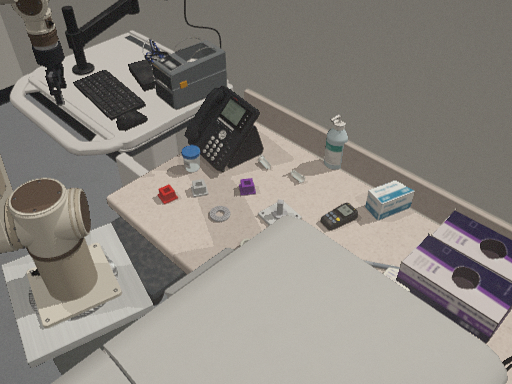

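Top view: stand at (288,166), support disc at (248,225), spacer at (312,221), grey cap at (199,230). Look-alikes: purple cap (227,177), red cap (188,268), and a white tape roll (389,143) that could pass for the spacer. I'll take one close crop to confirm the choice and work out positions.

```bash
cat > h.py <<'E'
import numpy as np,cv2
from workcell import bot
np.set_printoptions(precision=4,suppress=True)
def ray(n,u,v,z,info=None):
    i=info or bot.camera_info(n);f=192/np.tan(np.radians(i['vertical_fov']/2));P=np.array(i['pose'])
    d=P[:3,:3]@np.array([(u-i['cx'])/f,-(v-i['cy'])/f,-1]);c=P[:3,3]
    return c+d*(z-c[2])/d[2]
def proj(p,info):
    f=192/np.tan(np.radians(info['vertical_fov']/2));P=np.array(info['pose'])
    q=P[:3,:3].T@(np.array(p)-P[:3,3]);return np.array([info['cx']+f*q[0]/-q[2],info['cy']-f*q[1]/-q[2]])
def cmd():
    o=bot.get_obs();print('t',round(o['clock'],2),'p',o['eef_pos'],'q',o['tool_rot'],'w',round(o['grip_width'],4),'F',o['ft_force'],'g',o['grasp_force'])
E
python3 - <<'E'
from h import *
i=cv2.imread('pics/top0.png')
c=i[120:290,165:345];cv2.imwrite('pics/c0.png',cv2.resize(c,None,fx=3.5,fy=3.5,interpolation=cv2.INTER_CUBIC))
for n,u,v,z in [('stand',287,167,.012),('support',248,225,.008),('spacer',312,221,.022),('cap',199,230,.03),('purple',227,176,.03),('red',188,268,.03)]: print(n,ray('top',u,v,z))
E
```

```text
stand [ 0.5667 -0.0721  0.012 ]
support [0.4296 0.0261 0.008 ]
spacer [ 0.4339 -0.1257  0.022 ]
cap [0.42   0.1409 0.03  ]
purple [0.5463 0.0724 0.03  ]
red [0.3325 0.1678 0.03  ]
```

View pics/c0.png

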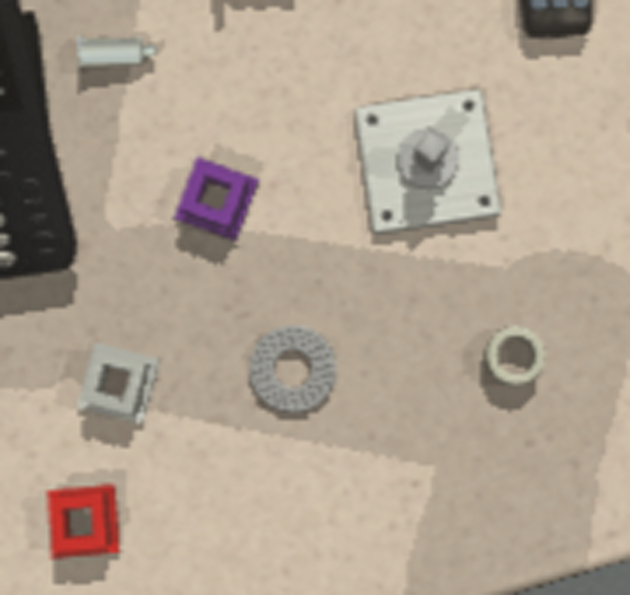

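The crop confirms the choice: grey cap at (199,230), perforated disc at (248,225), spacer ring at (312,221). The purple and red caps are clearly distinct. Now moving above the support.

>>> step_arm(targets="1 0.54 -0.894 -0.06 0 0 0;1 0.54 -0.894 -0.06 0 0 0;1 0.54 -0.894 -0.06 0 0 0;1 0.54 -0.894 -0.06 0 0 0;1 0.54 -0.894 -0.06 0 0 0;1 0.54 -0.894 -0.06 0 0 0;1 0.54 -0.894 -0.06 0 0 0;1 0.54 -0.894 -0.06 0 0 0;1 0.54 -0.894 -0.06 0 0 0;1 0.54 -0.894 -0.06 0 0 0")

```text
clock: 0.93
eef_pos: [0.3754, 0.1156, 0.2072]
tool_rot: [0.162, 0.987, 0.0, -0.0]
ft_force: [0.5, 1.1, -0.4]
grip_width: 0.0855
grasp_force: 0.0
```

>>> step_arm(targets="1 0.11 -0.18 -0.04 0 0 0;1 0.11 -0.18 -0.04 0 0 0;1 0.11 -0.18 -0.04 0 0 0;1 0.11 -0.18 -0.04 0 0 0;1 0.11 -0.18 -0.04 0 0 0")

```text
clock: 1.35
eef_pos: [0.4298, 0.0265, 0.1866]
tool_rot: [0.164, 0.986, -0.0, -0.001]
ft_force: [0.2, 0.8, 0.3]
grip_width: 0.0854
grasp_force: 0.0
```

Run:
```python
from h import *
cmd();inf=bot.camera_info('wrist');i=bot.camera('wrist')
cv2.imwrite('pics/w1.png',i[...,::-1])
import pickle;pickle.dump(inf,open('w1.pkl','wb'))
for n,p in [('sup',(.4296,.0261,.008)),('stand',(.5667,-.0721,.012)),('cap',(.42,.141,.03)),('spacer',(.434,-.1257,.022))]: print(n,proj(p,inf))
```

```text
t 1.35 p [0.4298 0.0265 0.1866] q [ 0.1638  0.9865 -0.0001 -0.0011] w 0.0854 F [0.2398 0.8279 0.3466] g 0.0
sup [256.0815 179.4769]
stand [218.822  301.6104]
cap [358.8012 140.3394]
spacer [133.0049 227.2753]
```

View pics/w1.png

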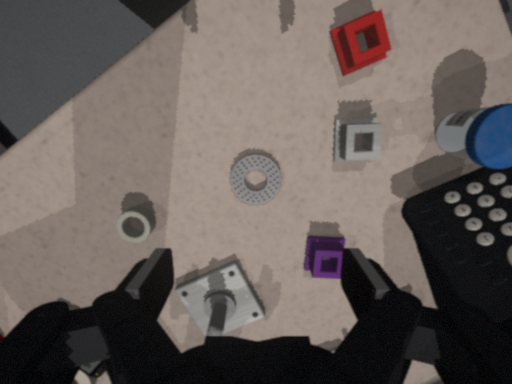

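The wrist view agrees with the top estimates: support at (256,180), spacer (134,226), cap (361,141), stand (220,300), purple (325,257), red (360,43). Next, a sub-pixel fit of the grey parts.

Run:
```python
from h import *
import pickle
inf=pickle.load(open('w1.pkl','rb'));i=cv2.imread('pics/w1.png')
print('tcp px',proj((.4298,.0265,.1866),inf),'cam',inf['pose'][:3,3])
b=i.astype(int);d=b[...,2]-b[...,0]   # red-blue: tan high, grey low
for n,(u,v),r,z in [('sup',(256,180),36,.008),('spacer',(134,226),30,.022),('cap',(361,141),34,.03),('foot',(220,300),50,.012)]:
    s=d[v-r:v+r,u-r:u+r]
    t,m=cv2.threshold(np.clip(s,0,255).astype(np.uint8),0,255,cv2.THRESH_BINARY_INV+cv2.THRESH_OTSU)
    cs,_=cv2.findContours(m,cv2.RETR_CCOMP,cv2.CHAIN_APPROX_NONE)
    for c in sorted(cs,key=cv2.contourArea)[::-1][:3]:
        if cv2.contourArea(c)<60: continue
        (x,y),wh,a=cv2.fitEllipse(c);x+=u-r;y+=v-r;print(n,t,(round(x,1),round(y,1)),wh,a,cv2.contourArea(c),ray('',x,y,z,inf))
        if n in('cap','foot'):
            q=cv2.boxPoints(cv2.minAreaRect(c))+[u-r,v-r];print(q.tolist(),[ray('',*k,z,inf)[:2] for k in q])
```

```text
tcp px [255.8094 253.2422] cam [0.3595 0.0513 0.3285]
sup 14.0 (255.5, 177.9) (50.95734405517578, 51.33113479614258) 16.979591369628906 2053.0 [0.4276 0.026  0.008 ]
sup 14.0 (255.6, 178.0) (19.59783935546875, 22.095375061035156) 110.38116455078125 337.0 [0.4278 0.0261 0.008 ]
spacer 15.0 (136.6, 217.5) (36.7347297668457, 45.787078857421875) 7.09533166885376 1293.5 [ 0.4244 -0.1165  0.022 ]
spacer 15.0 (157.5, 251.8) (7.730806350708008, 14.462963104248047) 81.16874694824219 75.5 [ 0.4719 -0.112   0.022 ]
cap 14.0 (357.1, 137.8) (49.977630615234375, 54.89227294921875) 50.640785217285156 2004.5 [0.4169 0.1399 0.03  ]
[[333.0, 109.0], [382.0, 109.0], [382.0, 161.0], [333.0, 161.0]] [array([0.3816, 0.1236]), array([0.3974, 0.1698]), array([0.4488, 0.1592]), array([0.4321, 0.1106])]
foot 13.0 (222.3, 308.4) (83.08354187011719, 96.25299835205078) 135.91549682617188 5086.0 [ 0.5779 -0.0715  0.012 ]
[[170.76301097869873, 273.42247009277344], [251.89379119873047, 254.9189567565918], [273.13574981689453, 348.05674743652344], [192.00496673583984, 366.5602569580078]] [array([ 0.5084, -0.1143]), array([ 0.517 , -0.0093]), array([ 0.6608, -0.0285]), array([ 0.6546, -0.1465])]
foot 13.0 (171.3, 276.0) (3.1243319511413574, 47.006282806396484) 178.86602783203125 81.0 [ 0.512  -0.1151  0.012 ]
[[170.0, 290.99999237060547], [170.0, 250.0], [172.99999952316284, 250.0], [172.99999952316284, 290.99999237060547]] [array([ 0.5315, -0.1256]), array([ 0.4782, -0.1019]), array([ 0.4794, -0.0984]), array([ 0.5328, -0.1219])]
```

>>> step_arm(targets="0.65 -0.003 -0.001 -0.08 0 0 0;0.65 -0.003 -0.001 -0.16 0 0 0;0.65 -0.003 -0.001 -0.24 0 0 0;0.65 -0.003 -0.001 -0.30 0 0 0;0.65 -0.003 -0.001 -0.34 0 0 0;0.65 -0.003 -0.001 -0.36 0 0 0;0.65 -0.003 -0.001 -0.37 0 0 0;0.65 -0.003 -0.001 -0.373 0 0 0")

```text
clock: 2.07
eef_pos: [0.4277, 0.0283, 0.0004]
tool_rot: [0.161, 0.987, -0.0, -0.001]
ft_force: [0.8, 0.1, -0.5]
grip_width: 0.0701
grasp_force: 0.0
```

>>> step_arm(targets="0.65 0.001 -0.003 -0.006 0 0 0;0.65 0.001 -0.003 -0.009 0 0 0;0.65 0.001 -0.003 -0.009 0 0 0")

```text
clock: 2.32
eef_pos: [0.4298, 0.0259, -0.0029]
tool_rot: [0.162, 0.987, 0.0, 0.001]
ft_force: [0.1, 0.5, -0.3]
grip_width: 0.0704
grasp_force: 0.0
```

Run:
```python
from h import *
cmd();i=bot.camera('wrist');cv2.imwrite('pics/w2.png',cv2.resize(i[130:384,80:432],None,fx=2,fy=2)[...,::-1])
```

```text
t 2.32 p [ 0.4298  0.0259 -0.0029] q [0.162  0.9868 0.0002 0.0008] w 0.0704 F [ 0.072   0.4655 -0.305 ] g 0.0
```

View pics/w2.png

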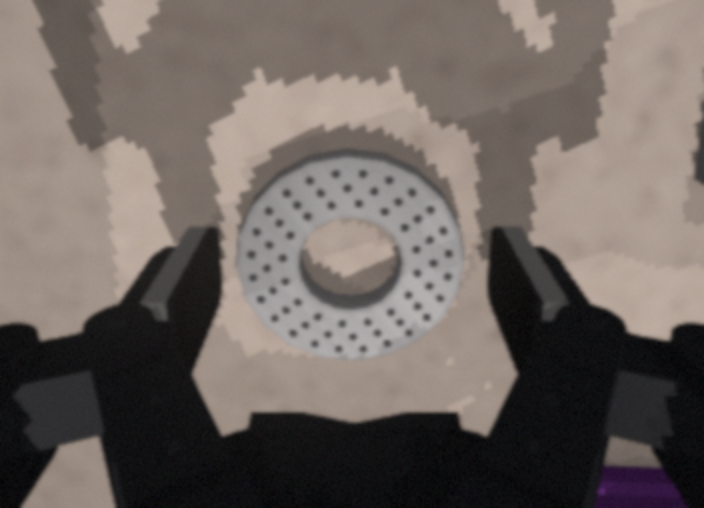

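The disc sits centred between the pads (crop hole centre (350,257)). Closing.

>>> step_arm(targets="-1 0 0 0 0 0 0;-1 0 0 0 0 0 0;-1 0 0 0 0 0 0;-1 0 0 0 0 0 0;-1 0 0 0 0 0 0;-1 0 0 0 0 0 0")

```text
clock: 2.87
eef_pos: [0.4298, 0.0257, -0.0025]
tool_rot: [0.162, 0.987, 0.0, 0.001]
ft_force: [-1.9, 0.0, 7.1]
grip_width: 0.0565
grasp_force: 62.5
```

Run:
```python
from h import *
cmd();inf=bot.camera_info('wrist')
p=ray('',255,258.5,.008,inf);print(p, proj(bot.get_obs()['eef_pos'],inf))
```

```text
t 2.87 p [ 0.4298  0.0257 -0.0025] q [0.1622 0.9868 0.0004 0.0008] w 0.0565 F [-1.9213  0.0133  7.1216] g 62.450504960725084
[0.4272 0.0261 0.008 ] [255.8665 253.1682]
```

>>> step_arm(targets="-1 0 0 0.02 0 0 0;-1 0 0 0.06 0 0 0;-1 0 0 0.12 0 0 0;-1 0 0 0.2 0 0 0;-1 0 0 0.2 0 0 0;-1 0 0 0.2 0 0 0")

```text
clock: 3.37
eef_pos: [0.4316, 0.0257, 0.099]
tool_rot: [0.162, 0.987, 0.001, 0.003]
ft_force: [-0.5, -0.6, -0.2]
grip_width: 0.0561
grasp_force: 64.4
```

Run:
```python
from h import *
cmd();i=bot.camera('wrist');j=bot.camera('top')
a=cv2.resize(i[130:384,80:432],None,fx=1.4,fy=1.4);b=cv2.resize(j[180:250,200:300],None,fx=3,fy=3)
c=np.zeros((max(a.shape[0],b.shape[0]),a.shape[1]+b.shape[1],3),np.uint8);c[:a.shape[0],:a.shape[1]]=a;c[:b.shape[0],a.shape[1]:]=b
cv2.imwrite('pics/w3.png',c[...,::-1])
```

```text
t 3.37 p [0.4316 0.0257 0.099 ] q [0.1623 0.9867 0.0008 0.0034] w 0.0561 F [-0.4852 -0.556  -0.1852] g 64.40943229361437
```

View pics/w3.png

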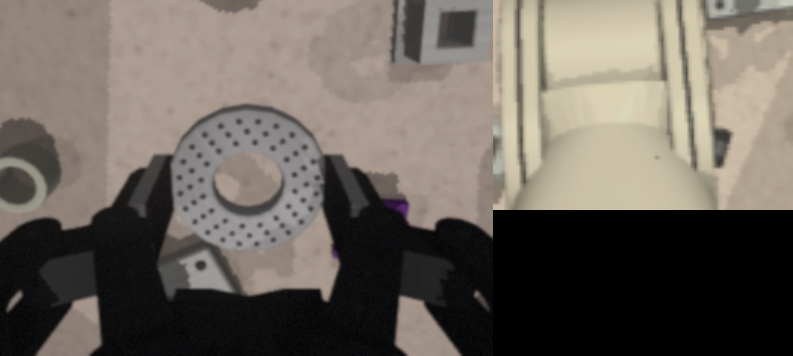

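The support is held flat, with its hole at about wrist pixel (257,258), same as before the lift. Next I'll move past the spindle so the same camera can see it unobstructed.

>>> step_arm(targets="-1 0.05 -0.03 0.1 0 0 0;-1 0.12 -0.08 0.16 0 0 0;-1 0.19 -0.125 0.16 0 0 0;-1 0.26 -0.17 0.16 0 0 0;-1 0.3 -0.2 0.16 0 0 0;-1 0.326 -0.215 0.16 0 0 0;-1 0.326 -0.215 0.16 0 0 0;-1 0.326 -0.215 0.16 0 0 0;-1 0.326 -0.215 0.16 0 0 0")

```text
clock: 4.22
eef_pos: [0.5904, -0.0814, 0.1742]
tool_rot: [0.162, 0.987, 0.0, -0.002]
ft_force: [-0.2, 0.1, -0.0]
grip_width: 0.0565
grasp_force: 64.4
```

Run:
```python
from h import *
import pickle
cmd();inf=bot.camera_info('wrist');i=bot.camera('wrist');pickle.dump(inf,open('w4.pkl','wb'))
cv2.imwrite('pics/w4raw.png',i[...,::-1])
c=i[90:330,130:380];cv2.imwrite('pics/w4.png',cv2.resize(c,None,fx=2.5,fy=2.5,interpolation=cv2.INTER_CUBIC)[...,::-1])
print(proj((.5667,-.0721,.066),inf))
```

```text
t 4.22 p [ 0.5904 -0.0814  0.1742] q [ 0.1622  0.9868  0.0001 -0.0025] w 0.0565 F [-0.1974  0.1091 -0.0458] g 64.39096225658432
[257.79   169.8715]
```

View pics/w4.png

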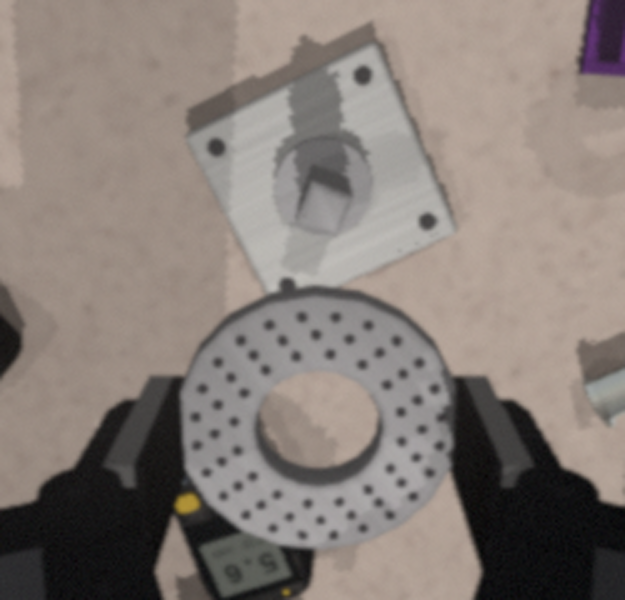

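Shown: spindle top at about crop (325,207), foot screws at (216,147), (363,75), (428,221) and (288,286), and the held disc flat with its hole at about (319,428). I'll fit models to these for the offsets.

```bash
cat >> h.py <<'E'
def R(o):
    from scipy.spatial.transform import Rotation as Ro
    return Ro.from_quat(o['tool_rot']).as_matrix()
E
python3 - <<'E'
from h import *
import pickle
from scipy.optimize import least_squares
inf=pickle.load(open('w4.pkl','rb'));o=bot.get_obs();T=o['eef_pos'];Rm=R(o)
px=lambda u,v:np.array([130+u/2.5,90+v/2.5])
S=[px(*k) for k in [(216,147),(363,75),(428,221),(288,286)]]
W=np.array([ray('',*s,.012,inf)[:2] for s in S]);print(W,'c',W.mean(0),'sides',np.linalg.norm(W-np.roll(W,1,0),axis=1))
e=W[1]-W[0];print('foot ang',np.degrees(np.arctan2(e[1],e[0]))%90)
print('seat',ray('',*px(323,187),.02,inf),'spin',ray('',*px(325,207),.066,inf))
q=[px(*k) for k in [(318,180),(350,195),(334,234),(298,222)]];Q=np.array([ray('',*k,.0645,inf)[:2] for k in q]);print('sq',Q.mean(0),np.linalg.norm(Q-np.roll(Q,1,0),axis=1),[np.degrees(np.arctan2(*(Q[(k+1)%4]-Q[k])[::-1]))%90 for k in range(4)])
th=np.linspace(0,2*np.pi,181)
def ext(p):
    dx,dy,h=p
    def ring(r,z): return np.array([proj(T+Rm@np.array([dx+r*np.cos(t),dy+r*np.sin(t),-z]),inf) for t in th])
    a=ring(.03,h);b=ring(.013,h);return np.array([a[:,0].min(),a[:,0].max(),a[:,1].max(),b[:,0].min(),b[:,0].max(),b[:,1].min(),b[:,1].max()])
m=np.array([px(181,0)[0],px(455,0)[0],px(0,548)[1],px(257,0)[0],px(382,0)[0],px(0,370)[1],px(0,487)[1]])
r=least_squares(lambda p:ext(p)-m,[0,0,.01],x_scale=.001);print('disc tool',r.x,r.fun,'world',T+Rm@np.array([r.x[0],r.x[1],0]))
E
```

```text
[[ 0.5413 -0.1095]
 [ 0.5333 -0.0418]
 [ 0.6008 -0.0336]
 [ 0.6093 -0.1012]] c [ 0.5712 -0.0715] sides [0.0684 0.0682 0.068  0.0681]
foot ang 6.774519867175982
seat [ 0.5706 -0.0718  0.02  ] spin [ 0.5698 -0.0711  0.066 ]
sq [ 0.5704 -0.0713] [0.0168 0.0126 0.0153 0.0137] [np.float64(46.05601297771778), np.float64(49.87069414631145), np.float64(52.41959552357635), np.float64(45.96641735147776)]
disc tool [-0.0028  0.0006  0.004 ] [-0.8018  1.4047 -0.1417  0.5039 -1.1088  1.837  -1.7924] world [ 0.5933 -0.0815  0.1748]
```

Run:
```python
from h import *
import pickle
from scipy.optimize import least_squares
inf=pickle.load(open('w4.pkl','rb'));o=bot.get_obs();T=o['eef_pos'];Rm=R(o)
px=lambda u,v:np.array([130+u/2.5,90+v/2.5])
th=np.linspace(0,2*np.pi,181)
def ext(p,h):
    dx,dy=p[:2]
    def ring(r,z): return np.array([proj(T+Rm@np.array([dx+r*np.cos(t),dy+r*np.sin(t),-z]),inf) for t in th])
    a=ring(.03,h);b=ring(.013,h);c=ring(.03,h-.008);d=ring(.013,h-.008);return np.array([a[:,0].min(),a[:,0].max(),a[:,1].max(),b[:,0].min(),b[:,0].max(),b[:,1].min(),b[:,1].max(),c[:,1].min(),d[:,1].max()])
m=np.array([px(181,0)[0],px(455,0)[0],px(0,548)[1],px(257,0)[0],px(382,0)[0],px(0,370)[1],px(0,487)[1],px(0,287)[1],px(0,468)[1]])
for h in (.004,.007,.0109):
    r=least_squares(lambda p:ext(p,h)-m,[0,0],x_scale=.001);print(h,r.x,r.fun)
# automatic edge check: vertical profile down the column through hole centre
g=cv2.cvtColor(cv2.imread('pics/w4raw.png'),cv2.COLOR_BGR2GRAY)
print('col258',list(zip(range(198,320),g[198:320,257].tolist())))
```

```text
0.004 [-0.0032  0.0006] [-0.7482  1.3511  0.3145  0.527  -1.1319  2.399  -1.2976  0.0493 -1.6702]
0.007 [-0.0015  0.0006] [-1.9947  2.5974  1.4098 -0.011  -0.5945  2.012  -0.7311 -1.1265 -1.2951]
0.0109 [0.0006 0.0006] [-3.7002  4.3026  2.912  -0.747   0.1406  1.4907  0.0512 -2.7271 -0.7759]
col258 [(198, 177), (199, 178), (200, 182), (201, 183), (202, 181), (203, 165), (204, 116), (205, 80), (206, 75), (207, 85), (208, 106), (209, 132), (210, 138), (211, 141), (212, 141), (213, 142), (214, 143), (215, 143), (216, 144), (217, 145), (218, 147), (219, 147), (220, 147), (221, 134), (222, 105), (223, 81), (224, 83), (225, 105), (226, 136), (227, 149), (228, 151), (229, 152), (230, 154), (231, 154), (232, 155), (233, 154), (234, 154), (235, 156), (236, 153), (237, 152), (238, 155), (239, 159), (240, 161), (241, 162), (242, 167), (243, 166), (244, 168), (245, 169), (246, 168), (247, 166), (248, 166), (249, 165), (250, 165), (251, 164), (252, 166), (253, 166), (254, 167), (255, 165), (256, 166), (257, 164), (258, 162), (259, 159), (260, 150), (261, 142), (262, 141), (263, 140), (264, 142), (265, 144), (266, 146), (267, 144), (268, 144), (269, 144), (270, 144), (271, 143), (272, 143), (273, 142), (274, 140), (275, 137), (276, 127), (277, 91), (278, 71), (279, 69), (280, 70), (281, 71), (282, 76), (283, 87), (284, 114), (285, 141), (286, 154), (287, 158), (288, 161), (289, 163), (290, 163), (291, 161), (292, 165), (293, 167), (294, 165), (295, 158), (296, 132), (297, 96), (298, 89), (299, 119), (300, 151), (301, 162), (302, 161), (303, 163), (304, 164), (305, 164), (306, 165), (307, 156), (308, 149), (309, 136), (310, 129), (311, 130), (312, 135), (313, 150), (314, 160), (315, 159), (316, 161), (317, 162), (318, 163), (319, 161)]
```

Run:
```python
from h import *
import pickle
from scipy.optimize import least_squares
inf=pickle.load(open('w4.pkl','rb'));o=bot.get_obs();T=o['eef_pos'];Rm=R(o)
g=cv2.GaussianBlur(cv2.cvtColor(cv2.imread('pics/w4raw.png'),cv2.COLOR_BGR2GRAY),(3,3),0).astype(int)
print('row258 L',list(zip(range(195,245),g[258,195:245])));print('R',list(zip(range(272,320),g[258,272:320])))
px=lambda u,v:np.array([130+u/2.5,90+v/2.5]);th=np.linspace(0,2*np.pi,181)
def ext(p):
    dx,dy,h,Ro=p
    def ring(r,z): return np.array([proj(T+Rm@np.array([dx+r*np.cos(t),dy+r*np.sin(t),-z]),inf) for t in th])
    a=ring(Ro,h);b=ring(.013,h);c=ring(Ro,h-.008);d=ring(.013,h-.008);return np.array([a[:,0].min(),a[:,0].max(),a[:,1].max(),b[:,0].min(),b[:,0].max(),b[:,1].min(),b[:,1].max(),c[:,1].min(),d[:,1].max()])
m=np.array([px(181,0)[0],px(455,0)[0],px(0,548)[1],px(257,0)[0],px(382,0)[0],px(0,370)[1],284.5,204.3,276.8])
r=least_squares(lambda p:ext(p)-m,[0,0,.01,.029],x_scale=.001);print(r.x,r.fun)
```

```text
row258 L [(195, np.int64(27)), (196, np.int64(27)), (197, np.int64(27)), (198, np.int64(27)), (199, np.int64(27)), (200, np.int64(30)), (201, np.int64(44)), (202, np.int64(75)), (203, np.int64(108)), (204, np.int64(128)), (205, np.int64(129)), (206, np.int64(117)), (207, np.int64(105)), (208, np.int64(102)), (209, np.int64(110)), (210, np.int64(126)), (211, np.int64(139)), (212, np.int64(144)), (213, np.int64(144)), (214, np.int64(144)), (215, np.int64(143)), (216, np.int64(143)), (217, np.int64(143)), (218, np.int64(143)), (219, np.int64(143)), (220, np.int64(136)), (221, np.int64(120)), (222, np.int64(97)), (223, np.int64(83)), (224, np.int64(90)), (225, np.int64(113)), (226, np.int64(135)), (227, np.int64(146)), (228, np.int64(149)), (229, np.int64(146)), (230, np.int64(138)), (231, np.int64(122)), (232, np.int64(101)), (233, np.int64(90)), (234, np.int64(97)), (235, np.int64(113)), (236, np.int64(125)), (237, np.int64(130)), (238, np.int64(131)), (239, np.int64(130)), (240, np.int64(130)), (241, np.int64(131)), (242, np.int64(132)), (243, np.int64(135)), (244, np.int64(138))]
R [
[... 445 characters left out ...]
 np.int64(151)), (293, np.int64(151)), (294, np.int64(151)), (295, np.int64(150)), (296, np.int64(149)), (297, np.int64(148)), (298, np.int64(146)), (299, np.int64(144)), (300, np.int64(144)), (301, np.int64(146)), (302, np.int64(146)), (303, np.int64(139)), (304, np.int64(122)), (305, np.int64(103)), (306, np.int64(92)), (307, np.int64(88)), (308, np.int64(83)), (309, np.int64(75)), (310, np.int64(65)), (311, np.int64(51)), (312, np.int64(36)), (313, np.int64(28)), (314, np.int64(24)), (315, np.int64(23)), (316, np.int64(22)), (317, np.int64(22)), (318, np.int64(22)), (319, np.int64(23))]
[0.0014 0.0006 0.0117 0.028 ] [-0.1376  0.7402 -0.4641 -0.9271  0.3224  0.7178 -0.0682  0.5367 -0.8304]
```

Fit: stand centre at (0.571,-0.0715), disc centred within about 2 mm of the tool. Going above the spindle.

>>> step_arm(targets="-1 -0.036 0.017 0 0 0 0;-1 -0.036 0.017 -0.05 0 0 0;-1 -0.036 0.017 -0.12 0 0 0;-1 -0.036 0.017 -0.17 0 0 0;-1 -0.036 0.017 -0.18 0 0 0;-1 -0.036 0.017 -0.18 0 0 0;-1 -0.036 0.017 -0.18 0 0 0")

```text
clock: 4.85
eef_pos: [0.5742, -0.0729, 0.0875]
tool_rot: [0.162, 0.987, 0.0, 0.0]
ft_force: [-0.2, 0.0, 0.1]
grip_width: 0.0563
grasp_force: 64.4
```

>>> step_arm(targets="-1 -0.003 0 -0.02 0 0 0;-1 -0.003 0 -0.035 0 0 0;-1 -0.003 0 -0.045 0 0 0;-1 -0.003 0 -0.053 0 0 0;-1 -0.003 0 -0.06 0 0 0;-1 -0.003 0 -0.066 0 0 0;-1 -0.003 0 -0.066 0 0 0")

```text
clock: 5.43
eef_pos: [0.5721, -0.0734, 0.0526]
tool_rot: [0.162, 0.987, -0.0, -0.001]
ft_force: [0.0, 0.2, -1.1]
grip_width: 0.0561
grasp_force: 64.4
```

>>> step_arm(targets="-1 0 0 -0.015 0 0 0;-1 0 0 -0.03 0 0 0;-1 0 0 -0.045 0 0 0;-1 0 0 -0.055 0 0 0;-1 0 0 -0.062 0 0 0;-1 0 0 -0.066 0 0 0;-1 0 0 -0.066 0 0 0")

```text
clock: 6.02
eef_pos: [0.5723, -0.0733, 0.0197]
tool_rot: [0.162, 0.987, -0.0, -0.0]
ft_force: [-1.0, -1.0, -1.2]
grip_width: 0.0561
grasp_force: 64.4
```

>>> step_arm(targets="-1 0 0 -0.002 0 0 0;-1 0 0 -0.004 0 0 0;-1 0 0 -0.004 0 0 0")

```text
clock: 6.27
eef_pos: [0.5724, -0.0734, 0.0184]
tool_rot: [0.162, 0.987, -0.0, -0.0]
ft_force: [-1.9, -0.3, -1.4]
grip_width: 0.0561
grasp_force: 64.4
```

>>> step_arm(targets="-1 0 0 -0.002 0 0 0;-1 0 0 -0.003 0 0 0;-1 0 0 -0.003 0 0 0")

```text
clock: 6.52
eef_pos: [0.5725, -0.0734, 0.0176]
tool_rot: [0.162, 0.987, 0.0, 0.0]
ft_force: [-4.4, 0.1, 3.8]
grip_width: 0.0563
grasp_force: 64.9
```

Contact at 3.8 N, right at seat height. Releasing.

>>> step_arm(targets="0.5 0 0 0 0 0 0;0.7 0 0 0 0 0 0;0.7 0 0 0 0 0 0;0.7 0 0 0 0 0 0")

```text
clock: 6.85
eef_pos: [0.5733, -0.0734, 0.0171]
tool_rot: [0.162, 0.987, 0.0, 0.001]
ft_force: [-0.5, 0.8, 0.3]
grip_width: 0.0728
grasp_force: 0.0
```

Run:
```python
from h import *
cmd();inf=bot.camera_info('wrist');i=bot.camera('wrist')
cv2.imwrite('pics/w5raw.png',i[...,::-1])
g=cv2.cvtColor(i,cv2.COLOR_RGB2GRAY)
d=g[200:330,190:330]
_,m=cv2.threshold(d,0,255,cv2.THRESH_OTSU);print(_)
for z in(.028,.036): print([proj(np.array([.571,-.0715,z])+[.03*np.cos(t),.03*np.sin(t),0],inf) for t in np.arange(4)*np.pi/2])
cv2.imwrite('pics/w5.png',cv2.resize(i[150:340,150:362],None,fx=2,fy=2)[...,::-1])
```

```text
t 6.85 p [ 0.5733 -0.0734  0.0171] q [0.1622 0.9868 0.0001 0.0007] w 0.0728 F [-0.4721  0.8023  0.2889] g 0.0
122.0
[array([275.65  , 305.5052]), array([314.6157, 241.2752]), array([237.9721, 205.7099]), array([203.3051, 274.9856])]
[array([276.6303, 315.6584]), array([317.8728, 248.6437]), array([236.8645, 211.3015]), array([200.4091, 283.8841])]
```

View pics/w5.png

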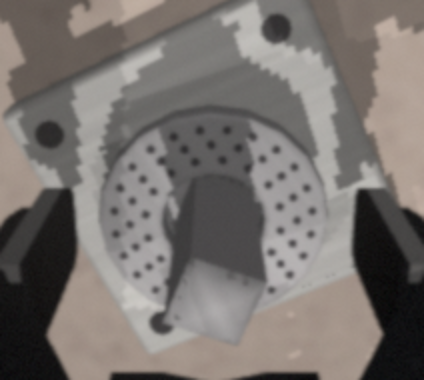

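Support is flat on its seat, and the spindle top square is clearly visible at crop corners (193,260), (267,283), (237,345), (165,318). Rising and heading to the spacer.

Run:
```python
from h import *
import pickle
inf=bot.camera_info('wrist')
q=[(150+a/2,150+b/2) for a,b in[(193,260),(267,283),(237,345),(165,318)]]
Q=np.array([ray('',*k,.0635,inf)[:2] for k in q]);print('sq',Q.mean(0),np.linalg.norm(Q-np.roll(Q,1,0),axis=1),[np.degrees(np.arctan2(*(Q[(k+1)%4]-Q[k])[::-1]))%90 for k in range(4)])
w1=pickle.load(open('w1.pkl','rb'));print('spacer',ray('',134,226,.022,w1))
```

```text
sq [ 0.5698 -0.0713] [0.0143 0.0151 0.0155 0.0157] [np.float64(51.60924845798983), np.float64(50.02638042024319), np.float64(47.05888794442359), np.float64(47.93515917688961)]
spacer [ 0.4329 -0.1239  0.022 ]
```

>>> step_arm(targets="0.7 0 0 0.06 0 0 0;0.8 0 0 0.13 0 0 0;1 0 0 0.2 0 0 0;1 -0.04 -0.015 0.28 0 0 0;1 -0.1 -0.04 0.3 0 0 0;1 -0.17 -0.07 0.3 0 0 0;1 -0.22 -0.115 0.3 0 0 0;1 -0.23 -0.12 0.3 0 0 0;1 -0.23 -0.12 0.3 0 0 0;1 -0.23 -0.12 0.3 0 0 0")

```text
clock: 7.73
eef_pos: [0.4582, -0.1335, 0.1673]
tool_rot: [0.163, 0.987, 0.0, 0.001]
ft_force: [0.4, 0.5, -0.2]
grip_width: 0.0852
grasp_force: 0.0
```

Run:
```python
from h import *
cmd();inf=bot.camera_info('wrist');i=bot.camera('wrist')
cv2.imwrite('pics/w6raw.png',i[...,::-1])
u,v=proj((.434,-.1257,.022),inf).astype(int);print(u,v);r=45
g=cv2.cvtColor(i,cv2.COLOR_RGB2GRAY)[v-r:v+r,u-r:u+r]
C=cv2.HoughCircles(cv2.resize(g,None,fx=4,fy=4,interpolation=cv2.INTER_CUBIC),cv2.HOUGH_GRADIENT,1,10,param1=120,param2=25,minRadius=40,maxRadius=140)
for x,y,R_ in C[0][:6]: print(x/4+u-r,y/4+v-r,R_/4,ray('',x/4+u-r,y/4+v-r,.022,inf))
```

```text
t 7.73 p [ 0.4582 -0.1335  0.1673] q [0.1626 0.9867 0.0002 0.0008] w 0.0852 F [ 0.3693  0.4523 -0.2188] g 0.0
255 161Traceback (most recent call last):
  File "<stdin>", line 7, in <module>
TypeError: 'NoneType' object is not subscriptable
```

Run:
```python
from h import *
inf=bot.camera_info('wrist');i=cv2.imread('pics/w6raw.png');u,v,r=255,161,45
g=cv2.resize(cv2.cvtColor(i,cv2.COLOR_BGR2GRAY)[v-r:v+r,u-r:u+r],None,fx=4,fy=4,interpolation=cv2.INTER_CUBIC)
ex=lambda R_:f"expected px radius {286*R_/(inf['pose'][2,3]-.022):.1f}"
print(ex(.02),ex(.013))
for p1,p2 in((60,20),(30,15)):
    C=cv2.HoughCircles(g,cv2.HOUGH_GRADIENT_ALT if 0 else cv2.HOUGH_GRADIENT,2,15,param1=p1,param2=p2,minRadius=40,maxRadius=110)
    if C is not None:
        for x,y,R_ in C[0][:5]: print(p1,round(x/4+u-r,1),round(y/4+v-r,1),R_/4,ray('',x/4+u-r,y/4+v-r,.022,inf))
for t in (0,120,135,150):
    _,m=cv2.threshold(g,t,255,cv2.THRESH_BINARY+(cv2.THRESH_OTSU if t==0 else 0))
    cs,h=cv2.findContours(m,cv2.RETR_CCOMP,cv2.CHAIN_APPROX_NONE)
    for c in cs:
        if 2500<cv2.contourArea(c)<30000:
            e=cv2.fitEllipse(c);print(t,_,np.array(e[0])/4+[u-r,v-r],np.array(e[1])/8,cv2.contourArea(c)/16)
cv2.imwrite('pics/w6.png',g)
```

```text
expected px radius 19.9 expected px radius 13.0
60 255.8 159.8 17.45 [ 0.4323 -0.1249  0.022 ]
60 253.2 141.2 17.6 [ 0.4141 -0.1213  0.022 ]
60 250.2 149.8 25.5 [ 0.4211 -0.1268  0.022 ]
60 251.8 145.8 21.6 [ 0.4178 -0.1241  0.022 ]
60 258.8 148.8 25.55 [ 0.4229 -0.1185  0.022 ]
30 256.2 161.2 13.1 [ 0.4339 -0.1249  0.022 ]
30 253.2 141.2 17.7 [ 0.4141 -0.1213  0.022 ]
30 254.8 157.8 16.1 [ 0.4301 -0.1252  0.022 ]
30 251.8 145.8 21.7 [ 0.4178 -0.1241  0.022 ]
30 254.8 148.8 25.0 [ 0.4216 -0.1223  0.022 ]
0 105.0 [255.6343 163.0269] [11.5831 13.4596] 478.9375
0 105.0 [254.4112 140.2538] [16.8843 19.4302] 704.0625
120 120.0 [255.5061 162.4017] [12.8443 13.6833] 551.96875
120 120.0 [258.7309 145.9834] [20.4847 25.5055] 993.84375
135 135.0 [255.4711 162.5286] [17.9495 18.3256] 1032.78125
135 135.0 [255.4938 162.3258] [13.8028 14.3506] 622.1875
135 135.0 [287.7519 178.3532] [13.0297 58.1387] 1751.4375
```

View pics/w6.png

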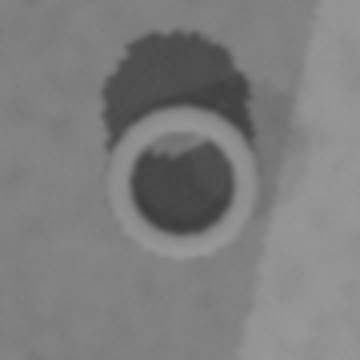

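The ring is centred at wrist pixel (255.5,162), i.e. about (0.4346,-0.126). Descending.

>>> step_arm(targets="0.4 -0.047 0.015 -0.05 0 0 0;0.4 -0.047 0.015 -0.12 0 0 0;0.4 -0.047 0.015 -0.19 0 0 0;0.4 -0.047 0.015 -0.25 0 0 0;0.4 -0.047 0.015 -0.29 0 0 0;0.4 -0.047 0.015 -0.31 0 0 0;0.4 -0.047 0.015 -0.322 0 0 0;0.4 -0.047 0.015 -0.322 0 0 0;0.4 -0.047 0.015 -0.322 0 0 0")

```text
clock: 8.53
eef_pos: [0.435, -0.1255, 0.0058]
tool_rot: [0.162, 0.987, 0.0, 0.0]
ft_force: [0.9, 0.1, 0.3]
grip_width: 0.06
grasp_force: 0.0
```

Run:
```python
from h import *
cmd();inf=bot.camera_info('wrist');i=bot.camera('wrist');cv2.imwrite('pics/w7raw.png',i[...,::-1])
u,v=np.round(proj((.4346,-.126,.022),inf)).astype(int);r=55;print(u,v)
g=cv2.resize(cv2.cvtColor(i,cv2.COLOR_RGB2GRAY)[v-r:v+r,u-r:u+r],None,fx=4,fy=4,interpolation=cv2.INTER_CUBIC)
for t in (0,90,105,120,135,150):
    _,m=cv2.threshold(g,t,255,cv2.THRESH_BINARY+(cv2.THRESH_OTSU if t==0 else 0))
    cs,h=cv2.findContours(m,cv2.RETR_CCOMP,cv2.CHAIN_APPROX_NONE)
    for c in cs:
        if 7000<cv2.contourArea(c)<90000:
            e=cv2.fitEllipse(c);p=np.array(e[0])/4+[u-r,v-r];print(_,p,np.array(e[1])/8,ray('',*p,.022,inf))
```

```text
t 8.53 p [ 0.435  -0.1255  0.0058] q [0.1616 0.9868 0.     0.    ] w 0.06 F [0.8782 0.0811 0.2693] g 0.0
255 268
120.0 [253.7682 264.7112] [23.5941 26.5097] [ 0.4327 -0.1258  0.022 ]
90.0 [253.0087 265.3883] [22.0002 25.3829] [ 0.4329 -0.1262  0.022 ]
105.0 [253.7443 264.7086] [23.1642 26.0839] [ 0.4326 -0.1258  0.022 ]
120.0 [253.7682 264.7112] [23.5941 26.5097] [ 0.4327 -0.1258  0.022 ]
135.0 [253.7853 264.7363] [23.9518 26.9389] [ 0.4327 -0.1258  0.022 ]
150.0 [253.7986 264.7874] [24.3658 27.4788] [ 0.4327 -0.1258  0.022 ]
```

>>> step_arm(targets="-1 0 0 0 0 0 0;-1 0 0 0 0 0 0;-1 0 0 0 0 0 0;-1 0 0 0 0 0 0;-1 0 0 0 0 0 0;-1 0 0 0 0 0 0")

```text
clock: 9.08
eef_pos: [0.4353, -0.1261, 0.0074]
tool_rot: [0.162, 0.987, 0.0, 0.002]
ft_force: [0.3, 0.8, 5.8]
grip_width: 0.0377
grasp_force: 59.5
```

>>> step_arm(targets="-1 0 0 0.06 0 0 0;-1 0 0 0.14 0 0 0;-1 0.02 0.01 0.21 0 0 0;-1 0.09 0.036 0.24 0 0 0;-1 0.16 0.064 0.24 0 0 0;-1 0.22 0.09 0.24 0 0 0;-1 0.26 0.105 0.24 0 0 0;-1 0.273 0.11 0.24 0 0 0;-1 0.273 0.11 0.24 0 0 0;-1 0.273 0.11 0.24 0 0 0")

```text
clock: 9.92
eef_pos: [0.5696, -0.071, 0.1256]
tool_rot: [0.162, 0.987, -0.0, -0.001]
ft_force: [-0.2, 0.4, 0.4]
grip_width: 0.0378
grasp_force: 60.5
```

Run:
```python
from h import *
cmd();inf=bot.camera_info('wrist');o=bot.get_obs();i=bot.camera('wrist');cv2.imwrite('pics/w8raw.png',i[...,::-1])
u,v,r=254,268,55
g=cv2.resize(cv2.cvtColor(i,cv2.COLOR_RGB2GRAY)[v-r:v+r,u-r:u+r],None,fx=4,fy=4,interpolation=cv2.INTER_CUBIC)
for t in (105,120,135,150):
    _,m=cv2.threshold(g,t,255,cv2.THRESH_BINARY)
    cs,h=cv2.findContours(m,cv2.RETR_CCOMP,cv2.CHAIN_APPROX_NONE)
    for c in cs:
        if 7000<cv2.contourArea(c)<90000:
            e=cv2.fitEllipse(c);p=np.array(e[0])/4+[u-r,v-r];print(_,p,np.array(e[1])/8,ray('',*p,o['eef_pos'][2]+.0155,inf)-o['eef_pos'])
```

```text
t 9.92 p [ 0.5696 -0.071   0.1256] q [ 0.1622  0.9868 -0.0002 -0.0008] w 0.0378 F [-0.2108  0.3867  0.394 ] g 60.52735682576895
105.0 [257.3168 266.6695] [18.4419 25.8592] [-0.0004  0.001   0.0155]
105.0 [294.3638 224.7158] [12.9463 26.387 ] [-0.016   0.0248  0.0155]
105.0 [214.5971 225.4943] [14.6745 25.2981] [-0.0278 -0.0112  0.0155]
120.0 [257.2822 266.7447] [18.806  26.3605] [-0.0004  0.0009  0.0155]
120.0 [296.2467 224.6626] [12.5388 21.1844] [-0.0158  0.0257  0.0155]
120.0 [214.3878 225.2985] [14.4714 25.0105] [-0.0279 -0.0113  0.0155]
135.0 [257.2313 266.7717] [19.1302 26.8967] [-0.0004  0.0009  0.0155]
135.0 [296.499 224.609] [12.3336 20.416 ] [-0.0158  0.0258  0.0155]
135.0 [214.141  225.0854] [14.2286 24.6427] [-0.0281 -0.0113  0.0155]
150.0 [261.3391 272.7441] [34.828  52.2446] [0.0035 0.0018 0.0155]
150.0 [256.477  266.6734] [18.9618 28.25  ] [-0.0005  0.0006  0.0155]
150.0 [296.7346 224.4165] [12.0429 19.8377] [-0.0158  0.0259  0.0155]
```

>>> step_arm(targets="-1 0.004 -0.001 -0.04 0 0 0;-1 0.004 -0.001 -0.08 0 0 0;-1 0.004 -0.001 -0.095 0 0 0;-1 0.004 -0.001 -0.105 0 0 0;-1 0.004 -0.001 -0.115 0 0 0;-1 0.004 -0.001 -0.122 0 0 0;-1 0.004 -0.001 -0.127 0 0 0;-1 0.004 -0.001 -0.127 0 0 0")

```text
clock: 10.63
eef_pos: [0.5726, -0.0715, 0.0625]
tool_rot: [0.162, 0.987, -0.0, 0.0]
ft_force: [0.6, 0.3, -1.3]
grip_width: 0.0377
grasp_force: 60.5
```

No contact, so the hole is over the taper. Continuing down; home is at TCP ≈ 0.035.

>>> step_arm(targets="-1 -0.001 0 -0.012 0 0 0;-1 -0.001 0 -0.024 0 0 0;-1 -0.001 0 -0.034 0 0 0;-1 -0.001 0 -0.042 0 0 0;-1 -0.001 0 -0.048 0 0 0;-1 -0.001 0 -0.048 0 0 0")

```text
clock: 11.13
eef_pos: [0.5714, -0.0713, 0.0374]
tool_rot: [0.162, 0.987, -0.0, -0.001]
ft_force: [-0.5, 0.3, -1.0]
grip_width: 0.0377
grasp_force: 60.5
```

>>> step_arm(targets="-1 0 0 -0.002 0 0 0;-1 0 0 -0.004 0 0 0;-1 0 0 -0.004 0 0 0")

```text
clock: 11.38
eef_pos: [0.5722, -0.0713, 0.0364]
tool_rot: [0.162, 0.987, 0.0, 0.0]
ft_force: [0.2, 0.1, -1.1]
grip_width: 0.0374
grasp_force: 60.5
```

>>> step_arm(targets="-1 0 0 -0.002 0 0 0;-1 0 0 -0.004 0 0 0;-1 0 0 -0.004 0 0 0")

```text
clock: 11.63
eef_pos: [0.5724, -0.0714, 0.0355]
tool_rot: [0.162, 0.987, 0.0, 0.001]
ft_force: [-0.6, -0.2, 4.8]
grip_width: 0.0375
grasp_force: 61.0
```

Contact at 4.8 N, exactly at home height. Releasing, rising, and going to the cap.

>>> step_arm(targets="0.3 0 0 0 0 0 0;0.3 0 0 0 0 0 0;0.3 0 0 0 0 0 0;0.4 0 0 0.06 0 0 0;0.4 0 0 0.14 0 0 0;0.6 0 0 0.21 0 0 0;1 -0.03 0.06 0.25 0 0 0;1 -0.07 0.125 0.25 0 0 0;1 -0.11 0.19 0.25 0 0 0;1 -0.15 0.25 0.25 0 0 0")

```text
clock: 12.47
eef_pos: [0.4966, 0.0548, 0.16]
tool_rot: [0.163, 0.987, 0.0, 0.001]
ft_force: [-0.2, 0.7, -0.5]
grip_width: 0.0856
grasp_force: 0.0
```

>>> step_arm(targets="1 -0.04 0.06 0 0 0 0;1 -0.08 0.12 0 0 0 0;1 -0.1 0.153 0 0 0 0;1 -0.105 0.156 0 0 0 0;1 -0.105 0.156 0 0 0 0;1 -0.105 0.156 0 0 0 0")

```text
clock: 12.97
eef_pos: [0.445, 0.1313, 0.1595]
tool_rot: [0.162, 0.987, -0.0, 0.0]
ft_force: [0.4, -0.1, 0.3]
grip_width: 0.0855
grasp_force: 0.0
```

Run:
```python
from h import *
cmd();print(bot.get_obs()['joint_pos']);inf=bot.camera_info('wrist');i=bot.camera('wrist');cv2.imwrite('pics/w9raw.png',i[...,::-1])
u,v=np.round(proj((.42,.141,.03),inf)).astype(int);r=40;print(u,v)
c=cv2.resize(i[v-r:v+r,u-r:u+r],None,fx=7,fy=7,interpolation=cv2.INTER_CUBIC);cv2.imwrite('pics/w9.png',c[...,::-1])
```

```text
t 12.97 p [0.445  0.1313 0.1595] q [ 0.1621  0.9868 -0.0002  0.0004] w 0.0855 F [ 0.4415 -0.1319  0.2783] g 0.0
[ 0.2873  0.2159 -0.2204  1.134  -0.0006  0.613 ]
257 163
```

View pics/w9.png

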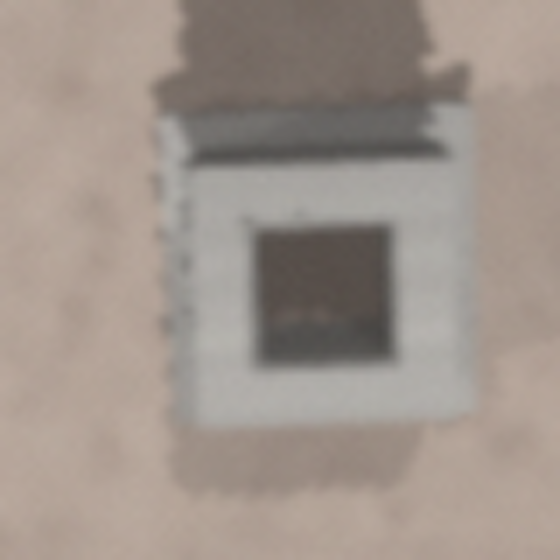

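The cap sits nearly square to the tool (about 1.7°), with its hole centre at crop (325,296), full pixel (263.4,165.2).

Run:
```python
from h import *
inf=bot.camera_info('wrist');p=ray('',263.4,164.8,.03,inf);o=bot.get_obs();print(p,(p-o['eef_pos'])/.5)
Q=np.array([ray('',217+a/7,123+b/7,.03,inf)[:2] for a,b in[(254,230),(392,226),(397,360),(258,367)]]);print(Q.mean(0),np.linalg.norm(Q-np.roll(Q,1,0),axis=1),[np.degrees(np.arctan2(*(Q[(k+1)%4]-Q[k])[::-1]))%90 for k in range(4)])
y=R(o)[:,1];print('tool y',np.degrees(np.arctan2(y[1],y[0]))%90)
```

```text
[0.4233 0.1456 0.03  ] [-0.0439  0.0292 -0.2589]
[0.4239 0.1455] [0.0189 0.0187 0.0185 0.0192] [np.float64(72.89852337029987), np.float64(74.31766517757553), np.float64(74.18115896373087), np.float64(72.69737189236866)]
tool y 71.28095278883183
```

>>> step_arm(targets="0.4 -0.043 0.0285 -0.05 0 0 0.05;0.4 -0.043 0.0285 -0.12 0 0 0.05;0.4 -0.043 0.0285 -0.19 0 0 0.05;0.4 -0.043 0.0285 -0.24 0 0 0.05;0.4 -0.043 0.0285 -0.27 0 0 0.05;0.4 -0.043 0.0285 -0.288 0 0 0.05;0.4 -0.043 0.0285 -0.297 0 0 0.05;0.4 -0.043 0.0285 -0.297 0 0 0.05;0.4 -0.043 0.0285 -0.297 0 0 0.05")

```text
clock: 13.77
eef_pos: [0.4242, 0.1457, 0.0115]
tool_rot: [0.143, 0.99, 0.0, 0.001]
ft_force: [0.5, -0.4, -0.5]
grip_width: 0.0597
grasp_force: 0.0
```

Run:
```python
from h import *
cmd();inf=bot.camera_info('wrist');i=bot.camera('wrist');cv2.imwrite('pics/w10raw.png',i[...,::-1])
u,v=np.round(proj((.4236,.1455,.03),inf)).astype(int);r=45;print(u,v)
g=cv2.resize(cv2.cvtColor(i,cv2.COLOR_RGB2GRAY)[v-r:v+r,u-r:u+r],None,fx=4,fy=4,interpolation=cv2.INTER_CUBIC)
for t in (90,110,125):
    _,m=cv2.threshold(g,t,255,cv2.THRESH_BINARY)
    cs,h=cv2.findContours(m,cv2.RETR_CCOMP,cv2.CHAIN_APPROX_NONE)
    for c in cs:
        if 5000<cv2.contourArea(c)<60000:
            e=cv2.minAreaRect(c);p=np.array(e[0])/4+[u-r,v-r];print(_,p,np.array(e[1])/4,e[2],ray('',*p,.03,inf))
```

```text
t 13.77 p [0.4242 0.1457 0.0115] q [0.1433 0.9897 0.0003 0.0006] w 0.0597 F [ 0.519  -0.4089 -0.5044] g 0.0
255 270
90.0 [254.875 267.   ] [37.75 32.5 ] 0.0 [0.4219 0.146  0.03  ]
110.0 [254.875 267.25 ] [39.25 34.  ] 0.0 [0.422  0.1459 0.03  ]
125.0 [254.75 267.75] [40.  35.5] 0.0 [0.4222 0.1458 0.03  ]
```

>>> step_arm(targets="-1 0 0 0 0 0 0;-1 0 0 0 0 0 0;-1 0 0 0 0 0 0;-1 0 0 0 0 0 0;-1 0 0 0 0 0 0;-1 0 0 0 0 0 0")

```text
clock: 14.32
eef_pos: [0.4243, 0.1463, 0.0122]
tool_rot: [0.143, 0.99, 0.001, 0.001]
ft_force: [0.0, -1.2, 6.6]
grip_width: 0.0346
grasp_force: 61.3
```

>>> step_arm(targets="-1 0 0 0.05 0 0 0;-1 0 0 0.13 0 0 0;-1 0 0 0.21 0 0 0;-1 0.03 -0.04 0.25 0 0 0;-1 0.07 -0.105 0.25 0 0 0;-1 0.11 -0.17 0.25 0 0 0;-1 0.15 -0.235 0.25 0 0 0;-1 0.19 -0.3 0.25 0 0 0;-1 0.23 -0.365 0.25 0 0 0;-1 0.26 -0.41 0.25 0 0 0")

```text
clock: 15.15
eef_pos: [0.5542, -0.062, 0.136]
tool_rot: [0.144, 0.99, -0.0, 0.0]
ft_force: [0.1, 0.1, -1.4]
grip_width: 0.0347
grasp_force: 60.5
```

>>> step_arm(targets="-1 0.036 -0.019 0 0 0 -0.15;-1 0.036 -0.019 0 0 0 -0.3;-1 0.036 -0.019 -0.02 0 0 -0.45;-1 0.036 -0.019 -0.05 0 0 -0.54;-1 0.036 -0.019 -0.07 0 0 -0.54;-1 0.036 -0.019 -0.08 0 0 -0.54;-1 0.036 -0.019 -0.08 0 0 -0.54;-1 0.036 -0.019 -0.08 0 0 -0.54")

```text
clock: 15.82
eef_pos: [0.5709, -0.0684, 0.0958]
tool_rot: [0.347, 0.938, -0.0, -0.0]
ft_force: [0.3, -0.7, -1.3]
grip_width: 0.0344
grasp_force: 60.5
```

>>> step_arm(targets="-1 0.002 -0.006 -0.01 0 0 0;-1 0.002 -0.006 -0.02 0 0 0;-1 0.002 -0.006 -0.028 0 0 0;-1 0.002 -0.006 -0.03 0 0 0;-1 0.002 -0.006 -0.03 0 0 0")

```text
clock: 16.23
eef_pos: [0.5717, -0.0716, 0.0804]
tool_rot: [0.348, 0.938, -0.0, -0.001]
ft_force: [0.6, 1.3, -0.9]
grip_width: 0.0348
grasp_force: 60.5
```

>>> step_arm(targets="-1 0 0 -0.003 0 0 0;-1 0 0 -0.006 0 0 0;-1 0 0 -0.009 0 0 0;-1 0 0 -0.012 0 0 0;-1 0 0 -0.012 0 0 0")

```text
clock: 16.65
eef_pos: [0.5719, -0.0718, 0.0747]
tool_rot: [0.348, 0.938, -0.0, -0.0]
ft_force: [-0.2, 0.1, -1.8]
grip_width: 0.0347
grasp_force: 60.4
```

>>> step_arm(targets="-1 0 0 -0.002 0 0 0;-1 0 0 -0.004 0 0 0;-1 0 0 -0.006 0 0 0;-1 0 0 -0.008 0 0 0;-1 0 0 -0.008 0 0 0")

```text
clock: 17.07
eef_pos: [0.5718, -0.0717, 0.0706]
tool_rot: [0.348, 0.938, -0.0, -0.0]
ft_force: [-0.8, -1.0, -0.9]
grip_width: 0.0349
grasp_force: 60.4
```

The square hole has slipped over: underside is well below the taper with no force. Lowering gently to the spacer.

>>> step_arm(targets="-1 0 0 -0.004 0 0 0;-1 0 0 -0.008 0 0 0;-1 0 0 -0.012 0 0 0;-1 0 0 -0.014 0 0 0;-1 0 0 -0.014 0 0 0")

```text
clock: 17.48
eef_pos: [0.5718, -0.0717, 0.0634]
tool_rot: [0.348, 0.938, -0.0, -0.0]
ft_force: [-1.4, -0.9, -2.7]
grip_width: 0.0348
grasp_force: 60.3
```

>>> step_arm(targets="-1 0 0 -0.002 0 0 0;-1 0 0 -0.003 0 0 0;-1 0 0 -0.003 0 0 0")

```text
clock: 17.73
eef_pos: [0.5719, -0.0718, 0.0623]
tool_rot: [0.348, 0.938, -0.0, -0.0]
ft_force: [-1.4, -1.9, -0.6]
grip_width: 0.0346
grasp_force: 60.6
```

>>> step_arm(targets="-1 0 0 -0.002 0 0 0;-1 0 0 -0.003 0 0 0;-1 0 0 -0.003 0 0 0")

```text
clock: 17.98
eef_pos: [0.572, -0.0718, 0.0622]
tool_rot: [0.348, 0.938, -0.0, 0.0]
ft_force: [-4.9, -1.6, 6.8]
grip_width: 0.0343
grasp_force: 61.5
```

Contact at 6.8 N with the underside at 0.050, which is home. Release, rise and check.

>>> step_arm(targets="0.2 0 0 0 0 0 0;0.4 0 0 0 0 0 0;0.4 0 0 0 0 0 0;0.4 0 0 0.04 0 0 0;0.6 0 0 0.1 0 0 0;1 0 0 0.18 0 0 0;1 0.03 -0.01 0.22 0 0 0;1 0.06 -0.02 0.22 0 0 0;1 0.06 -0.02 0.22 0 0 0;1 0.06 -0.02 0.22 0 0 0")

```text
clock: 18.82
eef_pos: [0.6024, -0.0814, 0.1705]
tool_rot: [0.348, 0.938, 0.0, -0.0]
ft_force: [-0.4, 0.0, -0.6]
grip_width: 0.0856
grasp_force: 0.0
```

Run:
```python
from h import *
cmd();inf=bot.camera_info('wrist');i=bot.camera('wrist');cv2.imwrite('pics/w11raw.png',i[...,::-1])
p0=np.array([.571,-.0715,.08]);u,v=np.round(proj(p0,inf)).astype(int);r=50;print(u,v)
e=lambda L,z:[286*L/((inf['pose'][2,3]-z))]
print('hole px exp home',e(.0186,.08),'on taper',e(.0186,.095))
g=cv2.resize(cv2.cvtColor(i,cv2.COLOR_RGB2GRAY)[v-r:v+r,u-r:u+r],None,fx=4,fy=4,interpolation=cv2.INTER_CUBIC)
for t in (70,90,110,130):
    _,m=cv2.threshold(g,t,255,cv2.THRESH_BINARY)
    for c in cv2.findContours(m,cv2.RETR_CCOMP,cv2.CHAIN_APPROX_NONE)[0]:
        if 2000<cv2.contourArea(c)<60000:
            q=cv2.minAreaRect(c);p=np.array(q[0])/4+[u-r,v-r];print(t,p,np.array(q[1])/4,q[2],ray('',*p,.08,inf))
```

```text
t 18.82 p [ 0.6024 -0.0814  0.1705] q [ 0.3479  0.9375  0.0003 -0.0001] w 0.0856 F [-0.4059  0.0147 -0.6231] g 0.0
241 168
hole px exp home [np.float64(22.901622584154886)] on taper [np.float64(24.482640496742114)]
90 [241.875 167.75 ] [21.75 22.  ] 0.0 [ 0.5716 -0.0706  0.08  ]
90 [244.75 133.25] [29.  9.] 0.0 [ 0.5524 -0.0504  0.08  ]
110 [280.75  127.875] [19.75 20.  ] 90.0 [ 0.5678 -0.0261  0.08  ]
110 [241.875 167.75 ] [23.25 23.  ] 0.0 [ 0.5716 -0.0706  0.08  ]
110 [196.875 128.125] [20.25 11.75] 90.0 [ 0.5247 -0.0764  0.08  ]
130 [281.25  127.375] [18.75 19.  ] 90.0 [ 0.5678 -0.0256  0.08  ]
130 [241.8095 167.8893] [24.1542 24.5138] 88.99491119384766 [ 0.5717 -0.0707  0.08  ]
130 [196.375 127.5  ] [19.   10.75] 90.0 [ 0.5241 -0.0764  0.08  ]
```

The cap's hole is centred over the stand and its size matches the home height. Handing in.

```bash
python3 -c "
from workcell import bot
print(bot.job_done())"
```

```text
the job is handed in; nothing more can be done
None
```

I put the support, spacer and clamp cap on the spindle in that order, each let go at home height with under 7 N of vertical contact, and handed the job in at about 19 s of the 72 s; I set the cap to the spindle angle read from the camera, so it slipped over without turning by feel, and I have no verdict back.

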